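# Release a test guard, ease its sagging bolt out of a bent keeper and hold the gate ajar

## Task

A powered board sits behind a low fence guard. First run its release sequence on the key pad: press the round key fully down and let it up, then the square key, then the long bar key, one at a time. Then take the upright knob of the guard's sagging bolt, lift it so that the bolt's thick head clears the bent-up lip of the keeper while you pull it out towards the hinge, swing the self-closing gate towards you until it is ajar by about 20 degrees, and finish there while still holding the knob so that the gate stays ajar; leave the tin, the tape roll and the side cutters alone.

Things in the scene. Friction and masses are not known exactly. Their poses are not given: they have to be found in the camera images.
- guard: low fence guard of aluminium posts and steel rods fixed to the bench, 148 x 290 mm and 122 mm high. Origin at bench height in the gate's plane, in the middle of the front. Own x points from the gate into the guard (away from the robot at yaw 0), own y along the closed gate from the latch post (-y, right) to the hinge (+y, left). Start yaw -0.15 to 0.25. Gate, bolt and keeper move with it.
- gate_hinge (a point): point on the vertical hinge axis of the gate, 121 mm to guard +y from the guard's origin, 112 mm above the bench
- gate (a joint): gate angle, rad: 0 closed, grows as the latch end swings to guard -x (towards the robot; seen from above the gate turns clockwise about the hinge), stop at 1.0. The gate is a rod-filled frame 10 mm thick, top edge 120 mm above the bench, free edge 231 mm from the hinge. A spring shuts it with 0.23 to 0.3 N m (about 2 N at the knob): it swings shut when let go.
- knob: dark upright cylinder, 16 mm diameter, 36 mm tall, on a thin stalk on the bolt and rigid with it: the only grip. Origin on its axis, 16 mm above its underside, 20 mm below its top; 148 mm above the bench at rest. Its underside is 12 mm above the gate's top edge. It stands 14 mm in front (guard -x) of the gate's plane, 176 mm from the hinge with the bolt home. Its axes turn with the gate.
- bolt_lift (a joint): height of the whole bolt (with knob) in its tall worn staples, m: 0 sagged down by its own weight of about 1.4 N, up to 0.014
- bolt_draw (a joint): travel of the bolt along the gate towards the hinge (+y of the closed guard), m: starts 0 to 0.005, stop 0.042, about 1 N friction, stays where left. Sagged, the 22 mm head on its end catches behind the lip at about 0.014; lifted 7 mm or more it passes. Beyond 0.029 the head is out of the keeper and the gate can swing; before, the keeper's front wall keeps the gate shut.
- keeper_lip (a point): middle of the top edge of the keeper's bent-up lip, on the gate side of the keeper, which is a dark channel, open above, on the latch post's front; the lip stands 6 mm higher than the lowest point of the sagged bolt head
- key_round (a joint): travel of the round key, m: 0 up, 0.006 fully down; spring, about 2 N to start and 4.5 N fully down
- key_square (a joint): travel of the square key, same values and spring
- key_bar (a joint): travel of the long bar key, same values and spring
- key_round_top (a point): middle of the top face of the round key (24 mm diameter), 44 mm above the bench when up; pressed straight down. The three black keys stand 10 mm proud of grey modules 56 mm apart in a row on one strip; which key is where changes.
- key_square_top (a point): middle of the top face of the square key (24 x 24 mm), 44 mm above the bench when up
- key_bar_top (a point): middle of the top face of the long bar key (40 x 12 mm, long across the row), 44 mm above the bench when up
- tin: open tin of flux, 60 mm diameter, 21 mm high, loose; origin under its middle; leave alone
- tape: roll of amber tape lying flat, 56 mm diameter, 12 mm high, loose; origin under its middle; leave alone
- cutters: side cutters lying flat, 48 x 91 x 10 mm, loose; origin under the middle; leave alone

How it is judged (in metres and radians):
On the way, in this order (a step that is already met when the one before it is completed fails the run):
1. round key fully down, the others up, bolt still shut (value of joint key_round above 0.0045 m and value of joint each of key_square, key_bar below 0.0015 m and value of joint bolt_draw below 0.018 m), for 0.1 s.
2. square key fully down, the others up, bolt still shut (value of joint key_square above 0.0045 m and value of joint each of key_round, key_bar below 0.0015 m and value of joint bolt_draw below 0.018 m), for 0.1 s.
3. bar key fully down, the others up, bolt still shut (value of joint key_bar above 0.0045 m and value of joint each of key_round, key_square below 0.0015 m and value of joint bolt_draw below 0.018 m), for 0.1 s.
4. bolt lifted over the lip and drawn clear of the keeper by its knob (value of joint bolt_draw above 0.027 m and contact force between the fingers and knob above 1 N), for 0.1 s.
At the end, for the whole second after the job is handed in: The gate stands still, ajar by 0.20 to 0.55 rad, the bolt drawn by more than 22 mm, the fingers still holding the knob (more than 1 N), all keys up, and tin, tape and cutters within 15 mm of where they stood (value of joint gate between 0.2 and 0.55 rad and velocity of joint gate between -0.1 and 0.1 rad/s and value of joint bolt_draw above 0.022 m and contact force between the fingers and knob above 1 N and value of joint each of key_round, key_square, key_bar below 0.0015 m and distance of each of tin, tape, cutters from where it was at the start of the episode below 0.015 m); the arm keeps its last pose, push and grip.
It fails at once if two keys down together (value of joint each of key_round, key_square above 0.003 m or value of joint each of key_round, key_bar above 0.003 m or value of joint each of key_square, key_bar above 0.003 m).
It fails at once if tin, tape or cutters disturbed (distance of any of tin, tape, cutters from where it was at the start of the episode above 0.02 m).
It also fails if it takes over 64 s, if anything falls off the work surface, if the arm or the gripper's body presses on something with over 40 N, if the wrist force passes 120 N, or if a joint passes its speed limit or range.

## Robot

A 6-joint arm with a two-finger parallel gripper is mounted at the origin on a cart in front of the work surface, level with it; the furniture and walls round the work are solid. World frame = base frame: x ahead of the robot, y to its left, z up, the work surface at z = 0. Lengths are in mm, angles in rad, forces in N, time in s.
With the tool pointing down it reaches from about 325 to 775 mm from the base axis. Payload 5.5 kg.
Tool frame: the origin (TCP) lies on the centre line of the jaws, within the pads' length; the fingertips stand 25 mm ahead of it and the grasp point (between the pads) lies 6 mm ahead of it (arm.tips_ahead is the distance from the TCP to the fingertips, in mm); z points along the fingers, y is the line along which they close (so a half turn about z gives the same grasp; the last joint's range is limited). The gripper opens to 85 mm and grips with 20 to 120 N. Pads are 22 mm wide; open, the fingers measure 114 mm over their backs; the gripper's body (76 mm by 85 mm) begins 54 mm behind the grasp point. The pads swing forward as they close: fully open they stand 13 mm farther back than shut.
Start: joints at [-1.309, 0.091, 1.231, -0, 1.82, -0.057], TCP at [188.056, -569.782, 256.275] pointing down, gripper open.
Joint ranges: [-2.87, 2.87], [-0.86, 2.18], [0.17, 2.46], [-1.51, 4.65], [0.06, 2.69], [-2.65, 2.65]. Speed limits (rad/s): [2.57, 2.57, 3.01, 3.14, 3.14, 3.14].

## Interface

Orientations are given as a rotation vector (axis times angle).
In Python, from station import sensors, viewer, workorder, arm gives the robot as it stands.
- The arm moves only by the tool play_rows, never from a script. Its argument "rows" is a list of rows, each a list of 7 numbers: the turn, a rotation vector about the tool's x, y, z in units of 6 degrees (1.0 is 6 degrees), then the shift along the tool's x, y, z in units of 25 mm (1.0 is 25 mm), then the finger opening in mm, from 0 to 85.4. In form: [[rx, ry, rz, tx, ty, tz, jaw], ...]. A call has 1 to 20 rows; each row shifts and turns the commanded pose from where the row before left it, along the tool's axes as they then stand; what a row does not reach is not made up. A row lasts 1/10 s, in which the tool goes at most 50 mm and 8.59 degrees, less where a joint would pass 70% of its speed; a pose out of reach is approached as far as the arm can. A call is refused whole if a number of a shift passes 1 or a number of a turn 1, either way. A call with a gripper value outside its range is refused whole. The fingers move at their own pace and stop on an object; "newtons" is the grip in N (left out, the last holds). Time passes only in rows, so rows that do not move let the fingers close. It gives the time, the measured TCP pose, the force, the opening and the grip force at its end, in the units of the state.
- sensors.state(): the state, without advancing time (a new reading comes with each control period).
- viewer.get_image(name): name is "scene" or "top" or "wrist"; returns the picture (384x512x3 uint8, red, green, blue); there is no depth.
- viewer.camera_params(name): a dict with "vertical_fov" (degrees; the focal length in pixels is half the picture's height over the tangent of half this angle, whatever the lens; pixels are square), "cx", "cy" (the principal point, pixels), "rvec" (rotation vector, rad) and "tvec" (3), from world to camera coordinates, as OpenCV has them; the wrist camera has in their place "hand_eye" (4x4, takes a point from camera to tool coordinates, whose origin is the TCP and whose axes are the flange's). Camera axes: x right, y down, z forward; pixel columns grow to the right and rows downward; lengths in mm; the calibration is good to about 2 mm. The wrist camera is an equidistant fisheye: a pixel r from the principal point sees the ray r / f radians off the axis. A picture is of the moment at which its call begins: read the wrist's pose just before it. camera_params takes no time and is no camera call.
- workorder.finish_job(): hands the job in; it is judged then, once.
The state is a dict: "t": time; "joints": joint angles; "qvel": joint speeds; "tau": joint torques, N m; "tool_pos": TCP position; "ee_rot": TCP orientation; "contact_force": force on the tool from outside, world axes, zero at the start; "torque": the same for the moment, N m; "finger_gap": opening from 0.0 (shut) to 1.0 (fully open); "gripper_force": force on a finger pad.
Only numpy, scipy, OpenCV 4.12 (cv2) and the standard library are available. Lean on these libraries where they do the work, as an engineer would, in place of code of your own. Each camera call takes 0.05 s, during which the arm holds its last target. There are 200 camera calls.

## Working session

There is one attempt and no reset: what is moved stays moved. The work goes in short steps, Python scripts to look and compute and a tool call to move; the robot and the scene stay as the last step left them, time stands still between calls to the robot, and variables do not carry over. Pictures are saved under pics/ and viewed, at most 10 in all, crops included, and the job is handed in when it is done.

Besides the shell and the picture viewer there is one more tool, called after ">>>" as name([rows], argument=value, ...), one row to a line, values as JSON. play_rows: Moves the arm, as the interface text tells. Its arguments: {"type":"object","properties":{"rows":{"type":"array"},"newtons":{"type":"number"}},"required":["rows"]}

```bash
mkdir -p pics; cat > h.py <<'E'
import numpy as np, cv2
from scipy.spatial.transform import Rotation as R
from station import sensors, viewer, workorder, arm
def ray(name,uv):
    p=viewer.camera_params(name); f=192/np.tan(np.radians(p["vertical_fov"])/2)
    M=R.from_rotvec(np.array(p["rvec"]).ravel()).as_matrix(); t=np.array(p["tvec"]).ravel()
    d=M.T@np.array([(uv[0]-p["cx"])/f,(uv[1]-p["cy"])/f,1]); return -M.T@t,d/np.linalg.norm(d)
def onz(name,uv,z):
    o,d=ray(name,uv); return o+d*(z-o[2])/d[2]
def proj(name,X):
    p=viewer.camera_params(name); f=192/np.tan(np.radians(p["vertical_fov"])/2)
    c=R.from_rotvec(np.array(p["rvec"]).ravel()).as_matrix()@np.array(X,float)+np.array(p["tvec"]).ravel()
    return np.array([p["cx"]+f*c[0]/c[2],p["cy"]+f*c[1]/c[2]])
def tri(n1,a,n2,b):
    o1,d1=ray(n1,a);o2,d2=ray(n2,b)
    s=np.linalg.lstsq(np.c_[d1,-d2],o2-o1,rcond=None)[0]
    p,q=o1+s[0]*d1,o2+s[1]*d2; return (p+q)/2,np.linalg.norm(p-q)
E
python3 - <<'E'
from h import *
for n in("scene","top"):
    im=viewer.get_image(n)[:,:,::-1]; cv2.imwrite(f"pics/{n}0.png",im)
    cv2.imwrite(f"pics/{n}1.png",cv2.resize(im,(768,576),interpolation=cv2.INTER_CUBIC))
    p=viewer.camera_params(n);print(n,p,ray(n,(256,192)))
s=sensors.state();print(s["t"],s["tool_pos"],s["ee_rot"],s["contact_force"])
E
```

```text
scene {'vertical_fov': 46.243799830902056, 'cx': 258.6751675075317, 'cy': 187.85659129253332, 'rvec': array([ 0.70074731, -2.59634197,  1.12079765]), 'tvec': array([ 449.59869678,  294.61348619, 1146.20238579])} (array([  45.25568547,  767.82012634, 1005.5447181 ]), array([ 0.38619946, -0.61382781, -0.68852407]))
top {'vertical_fov': 55.54104291057199, 'cx': 260.7649901142595, 'cy': 188.30292339455525, 'rvec': array([ 2.16732412, -2.23310596,  0.05843245]), 'tvec': array([ -28.97585933,  508.02617724, 1270.21841483])} (array([ 446.62477434,  -35.61194306, 1292.92038387]), array([ 0.03729485,  0.00670585, -0.99928181]))
0.1 [ 188.00040634 -569.56335429  255.27325321] [-3.10002811e+00 -4.98426080e-01  2.68565278e-04] [ 0.00214622 -0.5698252  -0.30501757]
```

View pics/scene1.png

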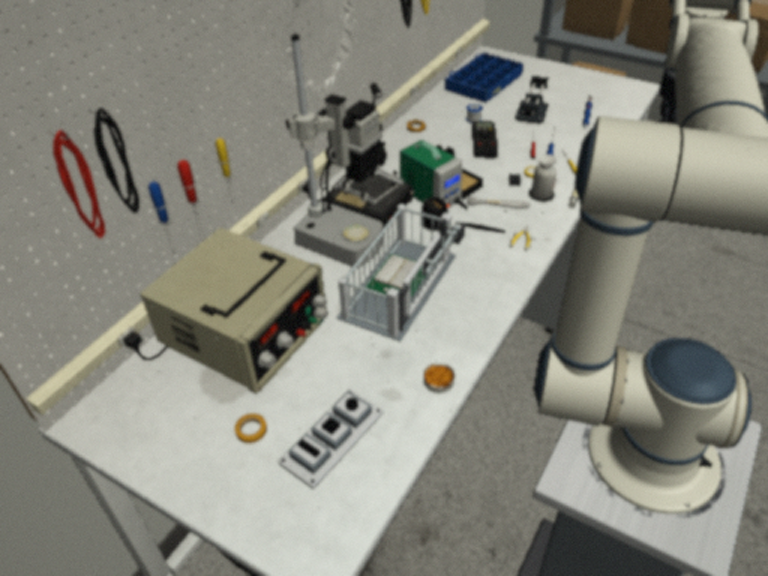

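View pics/top1.png

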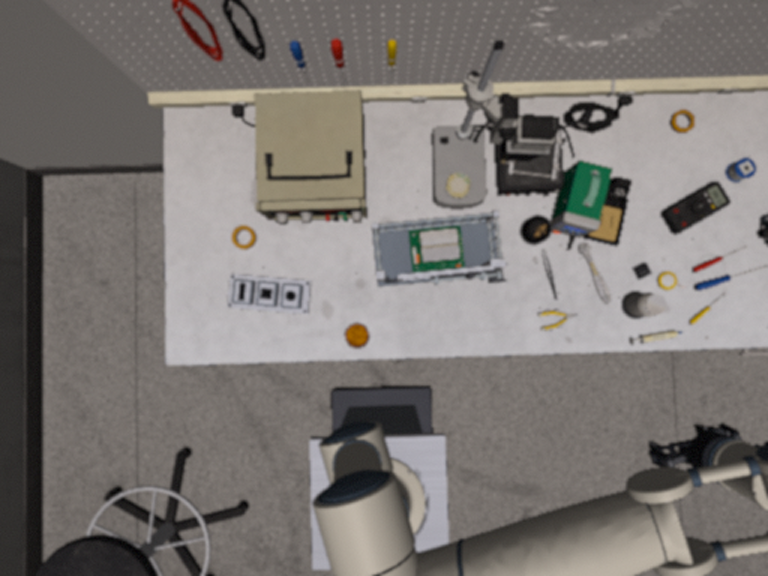

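The scene shows the pad with (at 768 scale) bar (309,450), square (333,427), round (352,405). The guard is around (400,270). In the top view, bar is at (242,292), square (267,294) and round (291,296), and the guard front runs about (378,280) to (503,278). I'll zoom in next.

```bash
python3 - <<'E'
from h import *
s=cv2.imread("pics/scene0.png");t=cv2.imread("pics/top0.png")
f=lambda i,x,y,w,h:cv2.resize(i[y:y+h,x:x+w],(400,300),interpolation=cv2.INTER_CUBIC)
c=np.vstack([np.hstack([f(s,220,130,100,75),f(t,245,135,100,75)]),np.hstack([f(s,180,250,80,60),f(t,145,175,80,60)])])
cv2.imwrite("pics/c1.png",c)
E
```

```text
(no output)
```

View pics/c1.png

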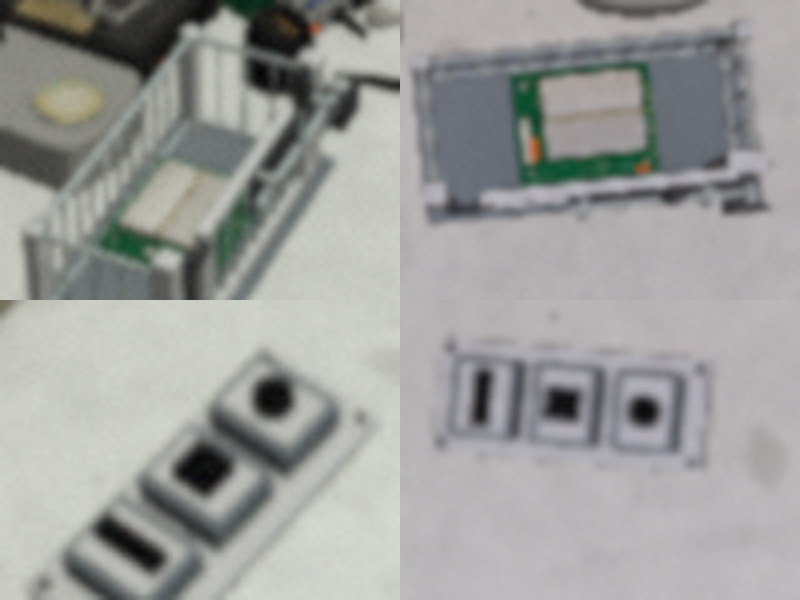

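The crops show three black keys in clear contrast. The guard's latch and keeper are at its right end (top crop about 740,205). The knob is only a dark patch (top crop about 705,195, scene crop about 270,180), so I'll refine it with the wrist camera.

```bash
python3 - <<'E'
from h import *
res={}
for n,(x,y,w,h) in {"scene":(180,250,80,75),"top":(145,175,80,60)}.items():
    g=cv2.cvtColor(cv2.imread(f"pics/{n}0.png"),cv2.COLOR_BGR2GRAY)[y:y+h,x:x+w]
    k,l,st,c=cv2.connectedComponentsWithStats((g<65).astype(np.uint8))
    res[n]=sorted([(c[i][0]+x,c[i][1]+y,st[i][4]) for i in range(1,k) if st[i][4]>20]); print(n,res[n])
    for q in res[n]: print(onz(n,q[:2],44).round(1))
for a,b in zip(res["scene"],res["top"]):
    P,e=tri("scene",a[:2],"top",b[:2]);print(P.round(1),e.round(1))
# guard rough: top-corner points
for u in [(245+435/4,135+190/4),(245+745/4,135+165/4),(245+705/4,135+195/4)]: print("g",onz("top",u,120).round(0))
P,e=tri("scene",(287,176),"top",(421,184));print("knob?",P,e)
print(viewer.camera_params("wrist"))
E
```

```text
scene [(np.float64(205.5), np.float64(298.4423076923077), np.int32(52)), (np.float64(216.23809523809524), np.float64(293.23809523809524), np.int32(21)), (np.float64(220.30434782608694), np.float64(283.0869565217391), np.int32(69)), (np.float64(229.54166666666666), np.float64(278.375), np.int32(24)), (np.float64(234.175), np.float64(268.95), np.int32(40))]
[496.3 302.4  44. ]
[481.8 276.5  44. ]
[490.1 246.1  44. ]
[477.6 222.2  44. ]
[483.5 191.1  44. ]
top [(np.float64(176.91666666666666), np.float64(195.08333333333334), np.int32(24))]
[490.8 243.6  44. ]
[507.7 266.3 -14.4] 35.1
g [ 512. -344.  120.]
g [ 524. -596.  120.]
g [ 501. -562.  120.]
knob? [ 616.73240804 -641.88365427 -276.75431879] 266.8061910719072
{'vertical_fov': 65.70646984690485, 'cx': 253.20824063619492, 'cy': 193.80144978139353, 'hand_eye': array([[-6.28105243e-04, -9.64917015e-01, -2.62554299e-01,
         6.55543124e+01],
       [ 9.99999803e-01, -6.04191710e-04, -1.71813062e-04,
        -4.29093604e-01],
       [ 7.15221627e-06, -2.62554355e-01,  9.64917204e-01,
        -1.16770708e+02],
       [ 0.00000000e+00,  0.00000000e+00,  0.00000000e+00,
         1.00000000e+00]])}
```

```bash
python3 - <<'E'
from h import *
print("tips",arm.tips_ahead)
s=sensors.state();print(R.from_rotvec(s["ee_rot"]).as_matrix().round(3))
for nm,u,z in [("BL post",(425,65),122),("BR post",(740,35),122),("FL post",(432,192),122),("FR post",(745,163),122),("knob",(705,195),150),("keeper",(745,205),100)]:
    print(nm,onz("top",(245+(u[0]-400)/4,135+u[1]/4),z).round(0))
P,e=tri("scene",(287,176),"top",(245+305/4,135+195/4));print("knob?",P,e)
g=cv2.cvtColor(cv2.imread("pics/top0.png"),cv2.COLOR_BGR2GRAY)[175:235,145:225]
k,l,st,c=cv2.connectedComponentsWithStats((g<85).astype(np.uint8))
for i in range(1,k):
    if st[i][4]>8: print(c[i]+[145,175],st[i][4],onz("top",c[i]+[145,175],44).round(1))
E
```

```text
tips 25.0
[[ 0.95   0.313 -0.   ]
 [ 0.313 -0.95   0.002]
 [ 0.    -0.002 -1.   ]]
BL post [622. -16. 122.]
BR post [ 639. -272.  122.]
FL post [520. -19. 122.]
FR post [ 535. -272.  122.]
knob [ 509. -234.  150.]
keeper [ 503. -275.  100.]
knob? [ 535.18901866 -247.65409272   10.35069733] 42.16008860536791
[160.89285714 193.67857143] 28 [497.2 298.2  44. ]
[177.05714286 195.42857143] 35 [489.6 243.1  44. ]
[193.29166667 197.        ] 24 [482.5 187.8  44. ]
```

>>> play_rows([
  [0,0,0,0.96,-0.706,-0.128,0],
  [0,0,0,0.96,-0.706,-0.128,0],
  [0,0,0,0.96,-0.706,-0.128,0],
  [0,0,0,0.96,-0.706,-0.128,0],
  [0,0,0,0.96,-0.706,-0.128,0],
  [0,0,0,0.96,-0.706,-0.128,0],
  [0,0,0,0.96,-0.706,-0.128,0],
  [0,0,0,0.96,-0.706,-0.128,0],
  [0,0,0,0.96,-0.706,-0.128,0],
  [0,0,0,0.96,-0.706,-0.128,0],
  [0,0,0,0.96,-0.706,-0.128,0],
  [0,0,0,0.96,-0.706,-0.128,0],
  [0,0,0,0.96,-0.706,-0.128,0],
  [0,0,0,0.96,-0.706,-0.128,0],
  [0,0,0.82,0,0,0,0],
  [0,0,0.82,0,0,0,0],
  [0,0,0.82,0,0,0,0],
  [0,0,0,0,0,0,0],
  [0,0,0,0,0,0,0],
])

```text
t: 2.0
tool_pos: [429.6, -229.8, 300.8]
ee_rot: [-3.14, -0.1, 0.001]
contact_force: [-0.8, -0.6, -0.2]
finger_gap: 0.0
gripper_force: 0.0
```

```bash
cat >> h.py <<'E'
def wray(uv,s):
    p=viewer.camera_params("wrist"); f=192/np.tan(np.radians(p["vertical_fov"])/2)
    v=np.array([uv[0]-p["cx"],uv[1]-p["cy"]]); r=np.hypot(*v)+1e-9; th=r/f
    d=np.r_[v/r*np.sin(th),np.cos(th)]; H=np.array(p["hand_eye"]); M=R.from_rotvec(s["ee_rot"]).as_matrix()
    return M@H[:3,3]+np.array(s["tool_pos"]), M@H[:3,:3]@d
def wonz(uv,s,z):
    o,d=wray(uv,s); return o+d*(z-o[2])/d[2]
def wproj(X,s):
    p=viewer.camera_params("wrist"); f=192/np.tan(np.radians(p["vertical_fov"])/2)
    H=np.array(p["hand_eye"]); M=R.from_rotvec(s["ee_rot"]).as_matrix()
    c=H[:3,:3].T@(M.T@(np.array(X,float)-s["tool_pos"])-H[:3,3]); r=np.hypot(c[0],c[1])
    return np.array([p["cx"],p["cy"]])+c[:2]/r*f*np.arctan2(r,c[2])
def wshot(nm):
    import pickle
    s=sensors.state(); im=viewer.get_image("wrist")[:,:,::-1]
    pickle.dump(s,open(f"pics/{nm}.pkl","wb")); cv2.imwrite(f"pics/{nm}0.png",im)
    cv2.imwrite(f"pics/{nm}.png",cv2.resize(im,(768,576),interpolation=cv2.INTER_CUBIC)); return s
E
python3 - <<'E'
from h import *
s=wshot("w1");print(s["t"],s["tool_pos"],R.from_rotvec(s["ee_rot"]).as_matrix().round(3))
for X in ([509,-234,168],[509,-234,132]): print(wproj(X,s)*1.5)
E
```

```text
2.0 [ 429.59275976 -229.8208871   300.7737313 ] [[ 0.998  0.063 -0.   ]
 [ 0.063 -0.998  0.   ]
 [-0.    -0.    -1.   ]]
[396.95842098 148.03927819]
[394.80965414 151.04847882]
```

View pics/w1.png

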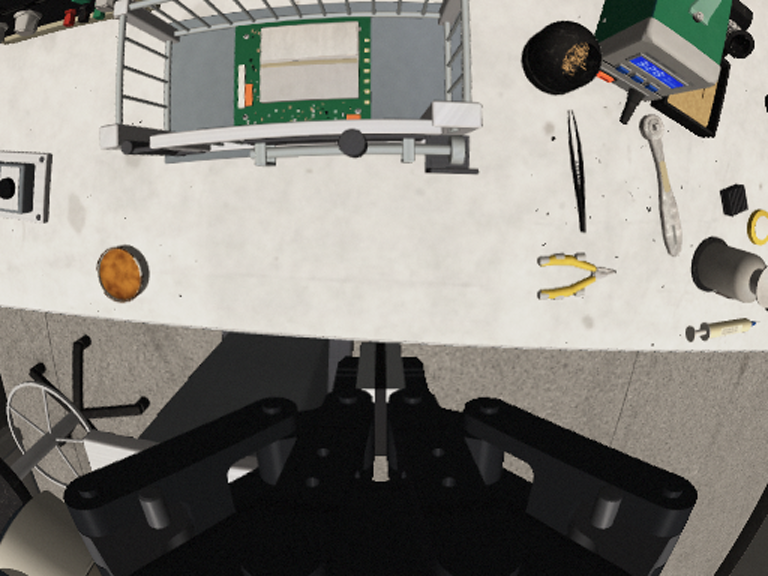

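The knob's dark disc is at (352,143) at 768 scale. The gate's top bar runs about (150,140) to (440,120), with the hinge at left (128,147) and the keeper at (455,165).

```bash
python3 - <<'E'
from h import *
import pickle; s=pickle.load(open("pics/w1.pkl","rb"))
g=cv2.cvtColor(cv2.imread("pics/w10.png"),cv2.COLOR_BGR2GRAY)[80:110,215:255]
k,l,st,c=cv2.connectedComponentsWithStats((g<75).astype(np.uint8))
for i in range(1,k):
    if st[i][4]>30: u=c[i]+[215,80]; print(u*1.5,st[i],wonz(u,s,165).round(1))
for nm,u,z in [("knob",(352,143),166),("hinge",(128,147),118),("gateL",(160,143),120),("gateR",(432,122),120),("boltL",(215,155),105),("boltR",(440,146),105),("tin",(122,272),20)]:
    print(nm,wonz(np.array(u)/1.5,s,z).round(1))
E
```

```text
[352.61023622 141.18503937] [  0   7  40  18 381] [ 511.6 -209.2  165. ]
knob [ 510.5 -209.   166. ]
hinge [511.6 -38.  118. ]
gateL [513.1 -67.2 120. ]
gateR [ 531.1 -257.6  120. ]
boltL [ 503.9 -105.5  105. ]
boltR [ 516.4 -265.9  105. ]
tin [390.1  34.2  20. ]
```

>>> play_rows([
  [0,0,0,0.2,-0.99,0.3,0],
  [0,0,0,0.2,-0.99,0.3,0],
  [0,0,0,0.2,-0.99,0.3,0],
  [0,0,0,0.2,-0.99,0.3,0],
  [0,0,0,0.2,-0.99,0.3,0],
  [0,0,0,0.2,-0.99,0.3,0],
  [0,0,0,0.2,-0.99,0.3,0],
  [0,0,0,0.2,-0.99,0.3,0],
  [0,0,0,0.2,-0.99,0.3,0],
  [0,0,0,0.2,-0.99,0.3,0],
  [0,0,0,0.2,-0.99,0.3,0],
  [0,0,0,0.2,-0.99,0.3,0],
  [0,0,0,0.2,-0.99,0.3,0],
  [0,0,0,0.2,-0.99,0.3,0],
  [0,0,0,0.2,-0.99,0.3,0],
  [0,0,0,0.2,-0.99,0.3,0],
  [0,0,0,0,0,0,0],
])

```text
t: 3.75
tool_pos: [484.7, 172.4, 179.3]
ee_rot: [-3.14, -0.103, 0.004]
contact_force: [-0.2, 0.1, -0.6]
finger_gap: 0.001
gripper_force: 0.0
```

>>> play_rows([
  [0,0,0,-0.02,-0.68,0.6,0],
  [0,0,0,0,0,0.9,0],
  [0,0,0,0,0,0.9,0],
  [0,0,0,0,0,0.9,0],
  [0,0,0,0,0,0.6,0],
  [0,0,0,0,0,0.27,0],
  [0,0,0,0,0,0,0],
  [0,0,0,0,0,0,0],
])

```text
t: 4.55
tool_pos: [484.4, 187.2, 78.0]
ee_rot: [-3.14, -0.096, -0.002]
contact_force: [-0.4, 0.8, 0.2]
finger_gap: -0.0
gripper_force: 0.0
```

```bash
python3 - <<'E'
from h import *
s=wshot("w2")
im=cv2.imread("pics/w20.png"); t=viewer.get_image("scene")[:,:,::-1]
f=cv2.resize(t[230:320,170:290],(400,300),interpolation=cv2.INTER_CUBIC)
cv2.imwrite("pics/c2.png",np.hstack([cv2.resize(im,(400,300)),f]))
print(s["t"],s["tool_pos"],s["contact_force"],wproj([483,189.5,44],s)*400/512)
E
```

```text
4.55 [484.35179129 187.24863739  77.96842134] [-0.43543581  0.8408047   0.21896664] [194.90049981 186.50351285]
```

View pics/c2.png

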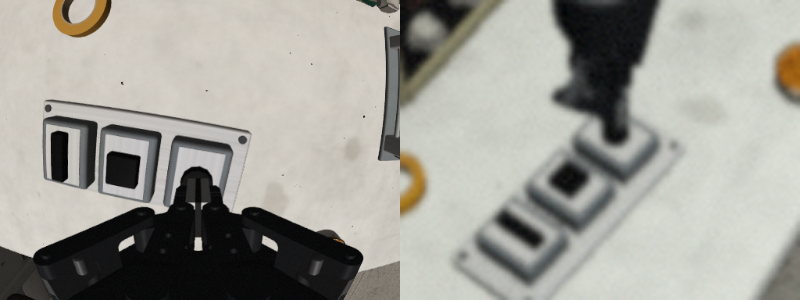

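The closed fingertips sit over the round key (wrist crop 195,178). The square and bar keys are free to the left.

>>> play_rows([
  [0,0,0,0,0,0.16,0],
  [0,0,0,0,0,0.16,0],
  [0,0,0,0,0,0.08,0],
  [0,0,0,0,0,0,0],
  [0,0,0,0,0,0,0],
])

```text
t: 5.15
tool_pos: [484.0, 187.4, 67.2]
ee_rot: [-3.14, -0.096, -0.001]
contact_force: [-0.2, 0.3, 3.0]
finger_gap: -0.006
gripper_force: 1.2
```

>>> play_rows([
  [0,0,0,0,0,0.12,0],
  [0,0,0,0,0,0.1,0],
  [0,0,0,0,0,0,0],
  [0,0,0,0,0,0,0],
  [0,0,0,0,0,0,0],
])

```text
t: 5.65
tool_pos: [484.1, 187.4, 62.9]
ee_rot: [-3.14, -0.096, -0.002]
contact_force: [-3.0, -1.5, 10.6]
finger_gap: 0.005
gripper_force: 5.4
```

>>> play_rows([
  [0,0,0,0,0,-0.6,0],
  [0,0,0,0,0,-0.4,0],
  [0,0,0,0.14,-0.73,0,0],
  [0,0,0,0.14,-0.73,0,0],
  [0,0,0,0.14,-0.73,0,0],
  [0,0,0,0,0,0.3,0],
  [0,0,0,0,0,0.3,0],
  [0,0,0,0,0,0.2,0],
  [0,0,0,0,0,0.1,0],
  [0,0,0,0,0,0.08,0],
  [0,0,0,0,0,0,0],
  [0,0,0,0,0,0,0],
  [0,0,0,0,0,0,0],
])

```text
t: 6.95
tool_pos: [490.6, 242.3, 63.0]
ee_rot: [-3.14, -0.095, 0.001]
contact_force: [-5.2, -0.4, 8.1]
finger_gap: -0.0
gripper_force: 3.9
```

>>> play_rows([
  [0,0,0,0,0,-0.6,0],
  [0,0,0,0,0,-0.4,0],
  [0,0,0,0.14,-0.74,0,0],
  [0,0,0,0.14,-0.74,0,0],
  [0,0,0,0.13,-0.73,0,0],
  [0,0,0,0,0,0.3,0],
  [0,0,0,0,0,0.3,0],
  [0,0,0,0,0,0.2,0],
  [0,0,0,0,0,0.1,0],
  [0,0,0,0,0,0.09,0],
  [0,0,0,0,0,0,0],
  [0,0,0,0,0,0,0],
  [0,0,0,0,0,0,0],
])

```text
t: 8.25
tool_pos: [497.5, 298.1, 63.0]
ee_rot: [-3.14, -0.095, 0.001]
contact_force: [-3.4, 0.8, 5.2]
finger_gap: 0.001
gripper_force: 2.9
```

```bash
python3 - <<'E'
from h import *
s=wshot("w3")
im=cv2.imread("pics/w30.png"); t=viewer.get_image("scene")[:,:,::-1]
f=cv2.resize(t[250:325,170:270],(400,300),interpolation=cv2.INTER_CUBIC)
cv2.imwrite("pics/c3.png",np.hstack([cv2.resize(im,(400,300)),f]))
print(s["t"],s["tool_pos"],s["contact_force"])
E
```

```text
8.25 [497.50372501 298.10368999  63.00877771] [-3.43491855  0.84683091  5.15232693]
```

View pics/c3.png

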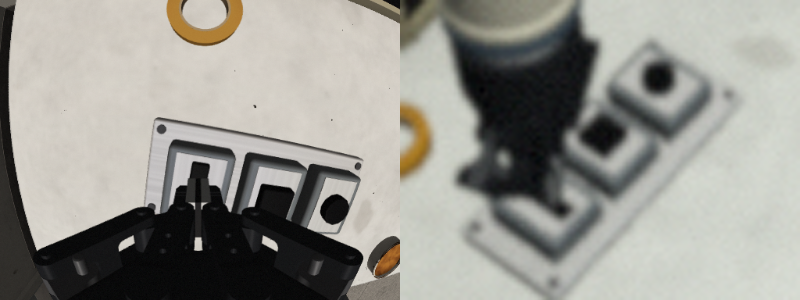

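The tip is on the bar key (wrist crop 200,172). The square and round keys are up. I'll press slightly more, then go to the knob.

>>> play_rows([
  [0,0,0,0,0,0.05,0],
  [0,0,0,0,0,0,0],
  [0,0,0,0,0,0,0],
  [0,0,0,0,0,-0.6,0],
  [0,0,0,0,0,-1,0],
  [0,0,0,0,0,-1,0],
  [0,0,0,0,0,-1,0],
  [0,0,0,0,0,-1,0],
  [0,0,0,0,0,-1,0],
  [0,0,0,0,0,-1,0],
  [0,0,0,0,0,0,0],
])

```text
t: 9.45
tool_pos: [499.1, 298.3, 231.1]
ee_rot: [-3.137, -0.095, -0.011]
contact_force: [-0.2, 0.4, 0.9]
finger_gap: -0.003
gripper_force: 0.0
```

>>> play_rows([
  [0,0,0,-0.04,1,0,0],
  [0,0,0,-0.04,1,0,0],
  [0,0,0,-0.04,1,0,0],
  [0,0,0,-0.04,1,0,0],
  [0,0,0,-0.04,1,0,0],
  [0,0,0,-0.04,1,0,0],
  [0,0,0,-0.04,1,0,0],
  [0,0,0,-0.04,1,0,0],
  [0,0,0,-0.04,1,0,0],
  [0,0,0,-0.04,1,0,40],
  [0,0,0,-0.04,1,0,40],
  [0,0,0,-0.04,1,0,40],
  [0,0,0,-0.04,1,0,40],
  [0,0,0,-0.04,1,0,40],
  [0,0,0,-0.04,1,0,40],
  [0,0,0,-0.04,1,0,40],
  [0,0,0,-0.04,1,0,40],
  [0,0,0,-0.03,1,0,40],
  [0,0,-0.23,0,1,0,40],
  [0,0,0,0,0.8,0,40],
])

```text
t: 11.45
tool_pos: [510.1, -198.5, 224.6]
ee_rot: [-3.139, -0.133, 0.002]
contact_force: [-0.1, -0.7, -0.4]
finger_gap: 0.471
gripper_force: 0.0
```

>>> play_rows([
  [0,0,0,0,0,0,40],
  [0,0,0,0,0,0,40],
  [0,0,0,0,0,0,40],
])

```text
t: 11.75
tool_pos: [510.6, -196.2, 225.4]
ee_rot: [-3.138, -0.134, 0.001]
contact_force: [0.8, 0.2, -0.8]
finger_gap: 0.472
gripper_force: 0.0
```

```bash
python3 - <<'E'
from h import *
s=wshot("w4");print(s["t"],s["tool_pos"],R.from_rotvec(s["ee_rot"]).as_matrix().round(3))
E
```

```text
11.75 [ 510.6195585  -196.16727822  225.43114557] [[ 0.996  0.086 -0.001]
 [ 0.086 -0.996  0.001]
 [-0.001 -0.001 -1.   ]]
```

View pics/w4.png

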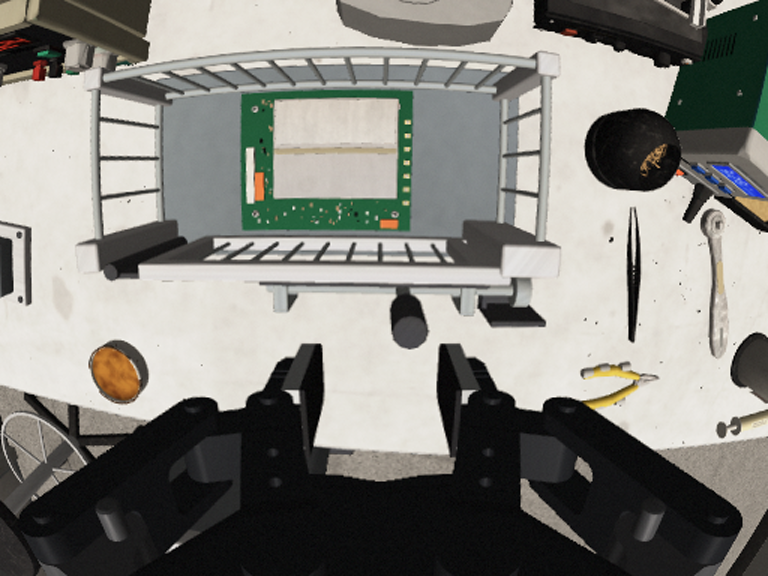

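The knob's top is at (409,329) and its shaft runs up to (406,295), between the jaws but about 20 px right of centre. The gate's top bar is horizontal in the image, so the yaw is right.

```bash
python3 - <<'E'
from h import *
import pickle; s=pickle.load(open("pics/w4.pkl","rb")); M=R.from_rotvec(s["ee_rot"]).as_matrix()
k=wonz((409/1.5,328/1.5),s,168); k2=wonz((406/1.5,296/1.5),s,134)
print(k,k2,(M.T@(k-s["tool_pos"]))/25,(M.T@(k2-s["tool_pos"]))/25)
E
```

```text
[ 513.5923103  -207.78549439  168.        ] [ 517.7630095  -208.00323925  134.        ] [0.07988991 0.47446467 2.29694396] [0.24604375 0.49815923 3.65684797]
```

>>> play_rows([
  [0,0,0,0.08,0.48,0,40],
  [0,0,0,0,0,0.6,40],
  [0,0,0,0,0,0.7,40],
  [0,0,0,0,0,0.7,40],
  [0,0,0,0,0,0.5,40],
  [0,0,0,0,0,0.2,40],
  [0,0,0,0,0,0,40],
  [0,0,0,0,0,0,40],
], newtons=50)

```text
t: 12.6
tool_pos: [514.1, -208.7, 159.0]
ee_rot: [3.138, 0.134, 0.001]
contact_force: [0.4, -0.6, -0.0]
finger_gap: 0.466
gripper_force: 0.0
```

>>> play_rows([
  [0,0,0,0,0,0,25],
  [0,0,0,0,0,0,10],
  [0,0,0,0,0,0,5],
  [0,0,0,0,0,0,5],
  [0,0,0,0,0,0,5],
  [0,0,0,0,0,0,5],
  [0,0,0,0,0,0,5],
], newtons=50)

```text
t: 13.3
tool_pos: [514.2, -208.8, 159.5]
ee_rot: [3.138, 0.134, 0.003]
contact_force: [-0.4, -0.2, 5.4]
finger_gap: 0.172
gripper_force: 49.1
```

```bash
python3 - <<'E'
from h import *
s=wshot("w5");print(s["t"],s["tool_pos"],s["finger_gap"]*85.4,s["contact_force"])
E
```

```text
13.3 [ 514.21470286 -208.76568905  159.48968682] 14.677134594298998 [-0.37254682 -0.16421759  5.42273808]
```

View pics/w5.png

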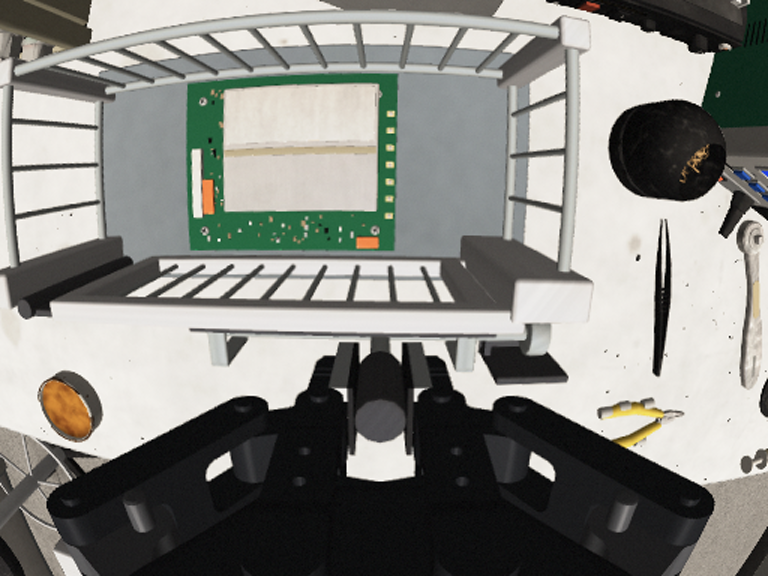

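The knob is held between the pads at (380,400).

>>> play_rows([
  [0,0,0,0,0,-0.14,5],
  [0,0,0,0,0,-0.14,5],
  [0,0,0,0,0,-0.12,5],
  [0,0,0,0,0,0,5],
  [0,0,0,0,0,0,5],
])

```text
t: 13.85
tool_pos: [513.8, -208.6, 168.2]
ee_rot: [-3.139, -0.134, 0.0]
contact_force: [1.9, -1.5, -0.8]
finger_gap: 0.172
gripper_force: 48.7
```

>>> play_rows([
  [0,0,0,0,0,-0.06,5],
  [0,0,0,0,-0.2,0,5],
  [0,0,0,0,-0.25,0,5],
  [0,0,0,0,-0.25,0,5],
  [0,0,0,0,-0.25,0,5],
  [0,0,0,0,-0.25,0,5],
  [0,0,0,0,-0.16,0,5],
  [0,0,0,0,0,0,5],
  [0,0,0,0,0,0,5],
])

```text
t: 14.75
tool_pos: [511.0, -174.3, 169.8]
ee_rot: [-3.138, -0.135, -0.0]
contact_force: [2.5, 0.1, -1.5]
finger_gap: 0.172
gripper_force: 48.8
```

```bash
python3 - <<'E'
from h import *
s=sensors.state();print(s["tool_pos"],s["contact_force"],s["torque"],s["finger_gap"])
# plan: knob about hinge, target angle from measured hinge = K0 + Rz(yaw)(14,176-2.5)
yaw=.086; c=lambda a:np.array([[np.cos(a),-np.sin(a)],[np.sin(a),np.cos(a)]])
H=np.array([513.2,-208.5])+c(yaw)@[14,173.5]; P=np.array(s["tool_pos"][:2]); print("H",H)
prev=P
for i in range(1,9):
    a=-i*np.radians(2.75); Q=H+c(a)@(P-H); d=c(yaw+a+np.radians(2.75)).T@(Q-prev); prev=Q
    print(i,(d*[1,-1]/25).round(3),Q.round(1))
E
```

```text
[ 510.98259105 -174.29931746  169.83639541] [ 2.51913873  0.10925808 -1.50583167] [ 0.16422298 -0.39844829 -0.06073519] 0.17170133819526878
H [512.24564572 -34.43869124]
1 [-0.267 -0.032] [ 504.3 -174.1]
2 [-0.267 -0.032] [ 497.6 -173.5]
3 [-0.267 -0.032] [ 490.9 -172.7]
4 [-0.267 -0.032] [ 484.3 -171.5]
5 [-0.267 -0.032] [ 477.8 -170. ]
6 [-0.267 -0.032] [ 471.3 -168.2]
7 [-0.267 -0.032] [ 464.9 -166.1]
8 [-0.267 -0.032] [ 458.7 -163.6]
```

>>> play_rows([
  [0,0,0.46,-0.267,-0.032,0,5],
  [0,0,0.46,-0.267,-0.032,0,5],
  [0,0,0,0,0,0,5],
  [0,0,0,0,0,0,5],
])

```text
t: 15.15
tool_pos: [497.7, -174.1, 169.9]
ee_rot: [3.142, -0.016, 0.001]
contact_force: [1.9, -0.6, -1.0]
finger_gap: 0.169
gripper_force: 48.8
```

>>> play_rows([
  [0,0,0.46,-0.267,-0.035,0,5],
  [0,0,0.46,-0.267,-0.035,0,5],
  [0,0,0.46,-0.267,-0.035,0,5],
  [0,0,0.46,-0.267,-0.035,0,5],
  [0,0,0.46,-0.267,-0.035,0,5],
  [0,0,0.46,-0.267,-0.035,0,5],
  [0,0,0,0,0,0,5],
  [0,0,0,0,0,0,5],
  [0,0,0,0,0,0,5],
  [0,0,0,0,0,0,5],
])

```text
t: 16.15
tool_pos: [458.8, -163.8, 169.8]
ee_rot: [3.106, -0.469, -0.0]
contact_force: [1.5, -0.3, 0.1]
finger_gap: 0.168
gripper_force: 48.8
```

```bash
python3 - <<'E'
from h import *
s=wshot("w6");print(s["t"],s["tool_pos"],s["contact_force"],s["torque"],s["finger_gap"],s["gripper_force"])
im=cv2.imread("pics/w60.png"); t=viewer.get_image("scene")[:,:,::-1]
f=cv2.resize(t[100:310,160:440],(400,300),interpolation=cv2.INTER_CUBIC)
cv2.imwrite("pics/c6.png",np.hstack([cv2.resize(im,(400,300)),f]))
E
```

```text
16.15 [ 458.79480387 -163.77771291  169.76832396] [ 1.52724873 -0.34957228  0.10942528] [-0.20618536 -0.29041594 -0.02886124] 0.16809033369530785 48.81586776115
```

View pics/c6.png

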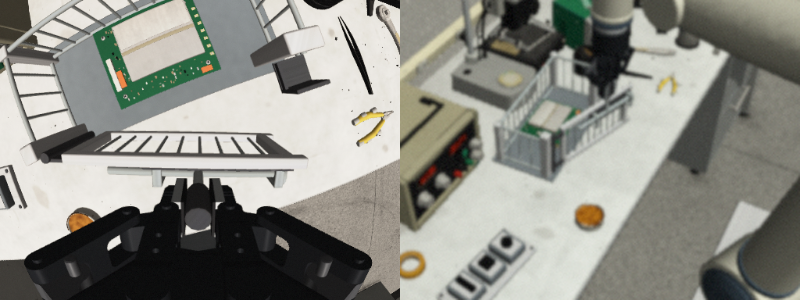

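The gate is open about 22 degrees (gate bar at (100,160) to (305,165), clear of the latch post at (290,60)). The knob is held at (200,215) and the keys are up.

```bash
python3 -c "
from h import *
print(workorder.finish_job())"
```

```text
the job is handed in; nothing more can be done
None
```

The job is handed in, but no verdict came back: I pressed the round, square and bar keys in order, lifted the bolt about 10 mm and drew it about 34 mm, and left the gate ajar about 22° (0.38 rad) with the knob still gripped at about 49 N, at roughly 16 s on the robot's clock.

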